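Park the pin, then close and hold the bayonet cap of a test pot

ROBOT

A 6-joint arm with a two-finger parallel gripper is mounted at the origin on a cart in front of the work surface, level with it; the furniture and walls round the work are solid. World frame = base frame: x ahead of the robot, y to its left, z up, the work surface at z = 0. Lengths are in m, angles in degrees, forces in N, time in s.
With the tool pointing down it reaches from about 0.3 to 0.75 m from the base axis. Payload 8.5 kg.
Tool frame: the origin (TCP) lies at the very end of the fingers, on their centre line; the grasp point (between the pads) lies 19 mm behind it (env.hold_point_z is the distance from the TCP to the grasp point, in m); z points along the fingers, y is the line along which they close (so a half turn about z gives the same grasp; the last joint's range is limited). The gripper opens to 85 mm and grips with 20 to 120 N. Pads are 22 mm wide; open, the fingers measure 114 mm over their backs; the gripper's body (76 mm by 85 mm) begins 54 mm behind the grasp point. The pads swing forward as they close: fully open they stand 13 mm farther back than shut.
Start: joints at [-77.366, 21.807, 74.336, -0, 83.858, -12.336], TCP at [0.232, -0.499, 0.231] pointing down, gripper open.
Joint ranges: [-178.18, 178.18], [-50.72, 133.34], [12.68, 142.11], [-81.47, 261.47], [9.98, 163.14], [-165.26, 165.26]. Speed limits (degrees/s): [136.94, 136.94, 180, 180, 180, 180].

INTERFACE

Orientations are given as a 3x3 rotation matrix whose columns are the frame's x, y, z axes.
In Python, from rig import env, optics gives the robot as it stands.
- The arm moves only by the shell command python3 -m jog 'ROWS' [OPENING] [FORCE]. ROWS is JSON, a list of rows, each an object with "linear": the shift along the tool's x, y, z in units of 40 mm (1.0 is 40 mm), a list of three; "roll": the turn about the tool's z in units of 5 degrees (1.0 is 5 degrees). A call has 1 to 12 rows; each row shifts and turns the commanded pose from where the row before left it, along the tool's axes as they then stand; what a row does not reach is not made up. A row lasts 1/12 s, in which the tool goes at most 41.7 mm and 7.16 degrees, less where a joint would pass 70% of its speed; a pose out of reach is approached as far as the arm can. A call is refused whole if a number of a shift passes 1 or a number of a turn 1, either way. A call with a gripper value outside its range is refused whole. OPENING is the opening, from -1 (shut) to 1 (fully open), set as the call begins (- or left out, the last holds). The fingers move at their own pace and stop on an object; FORCE is the grip in N (left out, the last holds). Time passes only in rows, so rows that do not move let the fingers close. It gives the time, the measured TCP pose, the force, the opening and the grip force at its end, in the units of the state.
- env.observe(): the state, without advancing time (a new reading comes with each control period).
- optics.get_image(name): name is "scene" or "top" or "wrist"; returns the picture (420x560x3 uint8, red, green, blue); there is no depth.
- optics.calibration(name): a dict with "fov_y" (degrees; the focal length in pixels is half the picture's height over the tangent of half this angle, whatever the lens; pixels are square), "cx", "cy" (the principal point, pixels), "T" (4x4, takes a point from camera to world coordinates). Camera axes: x right, y down, z forward; pixel columns grow to the right and rows downward; lengths in m; the calibration is good to about 2 mm. A picture is of the moment at which its call begins: read the wrist's pose just before it. calibration takes no time and is no camera call; for the wrist camera it gives the pose at the moment of the call.
- env.close_job(): hands the job in; it is judged then, once.
The state is a dict: "time_s": time; "q": joint angles; "qvel": joint speeds; "joint_efforts": joint torques, N m; "position": TCP position; "tool_rot": TCP orientation; "ft_force": force on the tool from outside, world axes, zero at the start; "wrist_torque": the same for the moment, N m; "grip_width": finger opening in m; "gripper_force": force on a finger pad.
Only numpy, scipy, OpenCV 4.12 (cv2) and the standard library are available. Lean on these libraries where they do the work, as an engineer would, in place of code of your own. Each camera call takes 0.05 s, during which the arm holds its last target. There are 200 camera calls.

TASK

Draw the pin with the orange grip out of the neck of the blue test pot, hang it by its collar in the notch of the pot's side arm and let go of it. Then push the black bayonet cap down into the neck, its two lugs through the two slots, turn it clockwise (seen from above) to its stop, about a quarter turn, and finish still holding the cap, pressing it down against the spring so that its flange sits flat on the rim of the neck. Leave the loose bearing, flange and nut lying where they are.

Things in the scene. Friction and masses are not known exactly. Their poses are not given: they have to be found in the camera images.
- pot: Blue round test pot, diameter 72 mm, fixed on a 104 mm square dark steel foot 10 mm thick with four bolts. Origin: centre of the underside, on the bench; z up along the neck's axis. Steel rim of the neck at z = 62 mm. The neck's two slots lie towards its +x and -x (white marks outside). A side arm, top at z = 56 mm, 38 mm wide, points to its +y and ends 112 mm from the axis
- neck (a point): Centre of the neck's rim, on the axis, 62 mm up. Round opening of diameter 40 mm with two slots 14 mm wide, to 27 mm from the axis, through a ledge 8 mm thick (z = 54 to 62 mm of the pot). Under the ledge lugs turn clockwise from above (from pot +x towards -y) by 1.35 rad (77 deg, red marks) to a fixed stop, the other way only a little
- follower (a joint): Brass spring plate inside the neck, travel down in m: 0 when up (its top at z = 56 mm of the pot), 0.012 when the cap is home. It pushes up with 3 N at first and 7 N with the cap home; beyond that the rim is hard
- notch (a point): Parking place in the notch of the side arm, at the level of the arm's top (56 mm above the bench), 85 mm from the pot's axis towards its +y. The notch is 14 mm wide, goes through the 8 mm thick arm, begins 68 mm from the axis and is open at the arm's outer end (112 mm): the pin can be lowered in from above or slid in
- pin: Loose steel pin, 70 g, upright. Origin: centre of its foot; z up. Shaft diameter 10 from z = 0 to 50 mm, collar diameter 22 from 50 to 55, orange grip diameter 16 from 55 to 89 mm. At the start it stands in the middle of the neck, foot 14 mm above the bench, in a bore of diameter 15 mm up to 28 mm above the bench. Parked, its collar lies on the arm, its foot hangs 6 mm above the bench
- cap: Loose black bayonet cap, 150 g, standing on its plug. Origin: centre of the plug's lower face; z up. Plug diameter 34 from z = 0 to 18 mm; two brass lugs at its foot (z = 0 to 6) towards its +x and -x, 8 mm wide, to 24 mm from the axis; flange diameter 64 from 18 to 24. Same after a half turn. Home: flange on the rim, origin 44 mm above the bench; the lugs can turn only below 48 mm
- cap_bar (a point): Middle of the cap's upright grip bar, on the cap's axis, 40 mm above the cap's origin. The bar runs along the cap's x (over the lugs, white line on top): 46 mm long, 14 mm thick, from 24 to 56 mm above the cap's origin. If let go after turning, the spring lifts the cap 4 mm off the rim, up to the ledge, and it stays there
- bearing: Loose grey ball bearing ring, diameter 62, 14 mm high, lying flat; a bystander, to be left alone. Origin: centre of the underside
- flange: Loose light grey flanged part, diameter 68, 24 mm high; a bystander, to be left alone. Origin: centre of the underside
- nut: Loose dark hexagon nut, 29x34x14 mm, lying flat; a bystander, to be left alone. Origin: centre of the underside
Things that resemble listed ones, but are neither listed nor needed, are in the scene too. Leave any pink look-alike of the cap alone.

How it is judged:
By the outcome, as a careful person would: the job done as asked, in the order asked, and still so for the second after the job is handed in, while the arm keeps its last pose, push and grip.
It also fails if it takes over 51 s, if anything falls off the work surface, if the arm or the gripper's body presses on something with over 40 N, if the wrist force passes 120 N, or if a joint passes its speed limit or range.

## Working session

There is one attempt and no reset: what is moved stays moved. The work goes in short steps, Python scripts to look and compute and a shell command to move; the robot and the scene stay as the last step left them, time stands still between calls to the robot, and variables do not carry over. Pictures are saved under pics/ and viewed, at most 10 in all, crops included, and the job is handed in when it is done.

```bash
ls; mkdir -p pics
python3 - <<'E'
from rig import env, optics
import cv2,numpy as np
s=env.observe();print(s['time_s'],s['position'],np.round(s['tool_rot'],3).tolist(),s['grip_width'],env.hold_point_z)
for n in('scene','top','wrist'):
    c=optics.calibration(n);print(n,c['fov_y'],c['cx'],c['cy'],np.round(c['T'],4).tolist())
    im=optics.get_image(n);cv2.imwrite(f'pics/{n}0.png',im[:,:,::-1])
E
```

```text
pics
0.0 [ 0.23212836 -0.49829117  0.23073381] [[0.907, 0.422, -0.0], [0.422, -0.907, 0.001], [0.0, -0.001, -1.0]] 0.08576217162616619 0.0187
scene 56.69507633588993 283.910045014296 211.2288843786258 [[-0.5081, -0.4354, 0.7431, -0.1481], [-0.8612, 0.2666, -0.4326, 0.5929], [-0.0098, -0.8598, -0.5105, 0.531], [0.0, 0.0, 0.0, 1.0]]
top 46.324143779112184 276.721798977159 219.9399433032947 [[0.0245, -0.9975, 0.0667, 0.4323], [-0.9997, -0.0248, -0.0042, 0.1934], [0.0059, -0.0666, -0.9978, 1.3881], [0.0, 0.0, 0.0, 1.0]]
wrist 69.06270274512187 274.5117456754891 205.7128618263836 [[0.4227, -0.868, -0.2606, 0.2986], [-0.9063, -0.4051, -0.1207, -0.468], [-0.0008, 0.2872, -0.9579, 0.3731], [0.0, 0.0, 0.0, 1.0]]
```

View pics/top0.png

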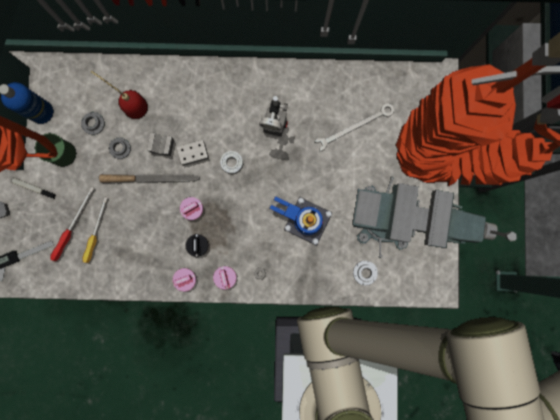

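View pics/scene0.png

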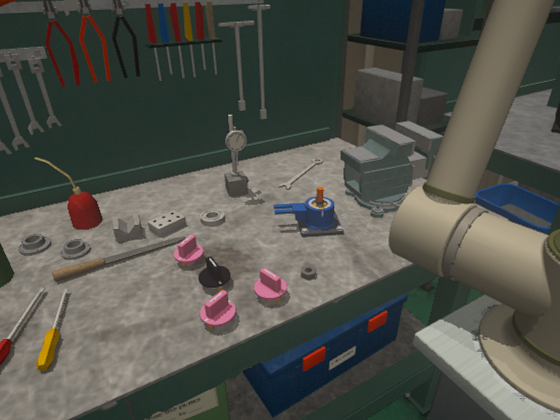

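The top view shows the blue pot at about (310,219) with its arm pointing to (275,207). Cap candidates are black (197,245) and pink (191,209), (184,280) and (225,278). Only the black one fits. I'll confirm with an enlarged crop.

```bash
cat > h.py <<'E'
import numpy as np,cv2
from rig import env,optics
def ray(c,u,v,z,h=420):
    f=h/2/np.tan(np.radians(c['fov_y'])/2)
    T=np.array(c['T']);d=T[:3,:3]@np.array([(u-c['cx'])/f,(v-c['cy'])/f,1]);o=T[:3,3]
    return o+d*(z-o[2])/d[2]
def proj(c,p,h=420):
    f=h/2/np.tan(np.radians(c['fov_y'])/2);T=np.array(c['T']);q=T[:3,:3].T@(np.array(p)-T[:3,3])
    return np.array([c['cx']+f*q[0]/q[2],c['cy']+f*q[1]/q[2]])
E
python3 - <<'E'
import cv2
im=cv2.imread('pics/top0.png')
a=cv2.resize(im[195:255,255:335],None,fx=5,fy=5,interpolation=cv2.INTER_CUBIC)
b=cv2.resize(im[215:275,157:237],None,fx=5,fy=5,interpolation=cv2.INTER_CUBIC)
cv2.imwrite('pics/crop1.png',cv2.hconcat([a,b]))
from h import *
c=optics.calibration('top')
for u,v,z in((310,219,.09),(197,245,.05)):print(ray(c,u,v,z))
E
```

```text
[0.52387648 0.09976152 0.09      ]
[0.4481699 0.4028852 0.05     ]
```

View pics/crop1.png

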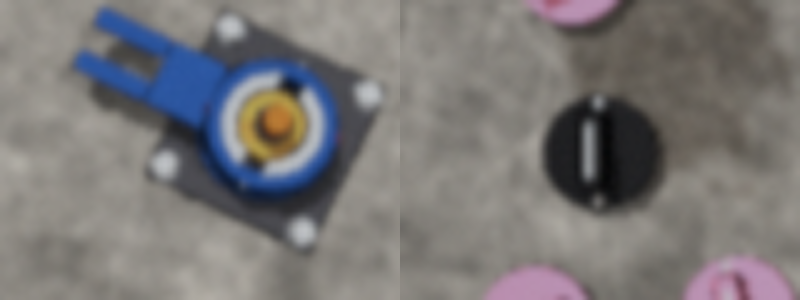

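The crop shows the black cap at (197,245), with a white line on its bar and lugs at the top and bottom, so this is the one. The pot's arm points about 65° in world, so pot +x is about -25°. Next I go above the pot and roll to a yaw of about 155°, so joint 6 has room for the quarter turn.

```bash
python3 -m jog '[{"linear":[0.72,-0.58,-0.4],"roll":0},{"linear":[0.72,-0.58,-0.4],"roll":0},{"linear":[0.72,-0.58,-0.4],"roll":0},{"linear":[0.72,-0.58,-0.4],"roll":0},{"linear":[0.72,-0.58,0],"roll":0},{"linear":[0.72,-0.58,0],"roll":0},{"linear":[0.72,-0.58,0],"roll":0},{"linear":[0.72,-0.58,0],"roll":0},{"linear":[0.72,-0.58,0],"roll":0},{"linear":[0.72,-0.58,0],"roll":0},{"linear":[0.72,-0.58,0],"roll":0},{"linear":[0.72,-0.58,0],"roll":0}]' 1 40
python3 -m jog '[{"linear":[0.72,-0.58,0],"roll":0},{"linear":[0.72,-0.58,0],"roll":0},{"linear":[0.72,-0.58,0],"roll":0},{"linear":[0.72,-0.58,0],"roll":0},{"linear":[0.72,-0.58,0],"roll":0},{"linear":[0.72,-0.58,0],"roll":0},{"linear":[0,0,0.5],"roll":-1},{"linear":[0,0,0.5],"roll":-1},{"linear":[0,0,0.5],"roll":-1},{"linear":[0,0,0.3],"roll":-1},{"linear":[0,0,0.3],"roll":-1},{"linear":[0,0,0.2],"roll":-1}]'
python3 -m jog '[{"linear":[0,0,0],"roll":-1},{"linear":[0,0,0],"roll":-1},{"linear":[0,0,0],"roll":-1},{"linear":[0,0,0],"roll":-1},{"linear":[0,0,0],"roll":-1},{"linear":[0,0,0],"roll":-1},{"linear":[0,0,0],"roll":-1},{"linear":[0,0,0],"roll":-1},{"linear":[0,0,0],"roll":-1},{"linear":[0,0,0],"roll":-1},{"linear":[0,0,0],"roll":-1},{"linear":[0,0,0],"roll":-1}]'
python3 -m jog '[{"linear":[0,0,0],"roll":-1},{"linear":[0,0,0],"roll":-1},{"linear":[0,0,0],"roll":-1},{"linear":[0,0,0],"roll":-1},{"linear":[0,0,0],"roll":-1},{"linear":[0,0,0],"roll":-1},{"linear":[0,0,0],"roll":-1},{"linear":[0,0,0],"roll":-1},{"linear":[0,0,0],"roll":0},{"linear":[0,0,0],"roll":0}]'
python3 - <<'E'
from h import *
s=env.observe();print(np.round(s['q'],1),np.round(s['tool_rot'],4).tolist())
c=optics.calibration('wrist');im=optics.get_image('wrist')
cv2.imwrite('pics/w1.png',im[:,:,::-1]);np.save('c1.npy',c,allow_pickle=True)
E
```

```text
time_s: 1.15
position: [0.4282, -0.0984, 0.2953]
tool_rot: [[0.907, 0.422, -0.0], [0.422, -0.907, 0.0], [-0.0, -0.0, -1.0]]
ft_force: [0.8, -0.2, 0.2]
grip_width: 0.0857
gripper_force: 0.0
time_s: 2.15
position: [0.5253, 0.0989, 0.2018]
tool_rot: [[0.57, 0.821, -0.002], [0.821, -0.57, 0.0], [-0.001, -0.002, -1.0]]
ft_force: [-0.1, -0.3, 0.6]
grip_width: 0.0854
gripper_force: 0.0
time_s: 3.15
position: [0.5257, 0.0988, 0.2031]
tool_rot: [[-0.426, 0.905, -0.001], [0.905, 0.426, 0.0], [0.0, -0.001, -1.0]]
ft_force: [0.1, 0.4, -0.8]
grip_width: 0.0855
gripper_force: 0.0
time_s: 3.98
position: [0.5257, 0.0988, 0.2031]
tool_rot: [[-0.905, 0.425, -0.0], [0.425, 0.905, 0.0], [0.0, -0.0, -1.0]]
ft_force: [-0.6, 0.1, 1.2]
grip_width: 0.0854
gripper_force: 0.0
[ -2.   21.6  79.5   0.   78.9 -66.9] [[-0.905, 0.4254, -0.0005], [0.4254, 0.905, 0.0], [0.0004, -0.0002, -1.0]]
```

View pics/w1.png

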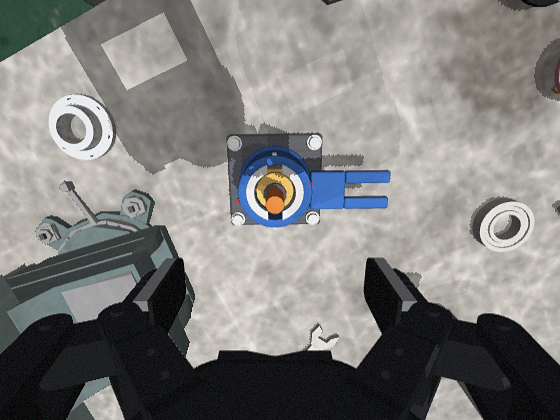

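The wrist view shows the pot centred at about (275,190), its four bolts at (234,143), (315,143), (237,218) and (313,217), and its arm running right to (390,188). The orange pin top is at (275,203). Next I measure these at sub-pixel level.

```bash
cat > m1.py <<'E'
from h import *
def measure(im,c,seeds):
    hsv=cv2.cvtColor(im,cv2.COLOR_BGR2HSV)
    blue=cv2.inRange(hsv,(105,120,60),(125,255,255)); org=cv2.inRange(hsv,(5,150,120),(20,255,255))
    n,l,st,ce=cv2.connectedComponentsWithStats(org)
    for i in range(1,n):
        if st[i,4]>30 : print('orange',st[i],ce[i].round(1),ray(c,*ce[i],.103))
    wh=cv2.inRange(hsv,(0,0,185),(180,40,255))
    P=[]
    for s in seeds:
        x,y=s;w=np.zeros_like(wh);w[y-11:y+12,x-11:x+12]=wh[y-11:y+12,x-11:x+12]
        n,l,st,ce=cv2.connectedComponentsWithStats(w);i=min(range(1,n),key=lambda i:np.hypot(*(ce[i]-s))+(st[i,4]<20)*99)
        P.append(ray(c,*ce[i],.014)[:2]);print('bolt',ce[i].round(1),st[i,4],P[-1].round(4))
    P=np.array(P);print('bolts centre',P.mean(0),'sides',np.linalg.norm(P-np.roll(P,1,0),axis=1).round(4))
    return blue,wh
if __name__=='__main__':
    im=cv2.imread('pics/w1.png');c=np.load('c1.npy',allow_pickle=True).item()
    blue,wh=measure(im,c,[(234,143),(315,143),(313,217),(237,218)])
    for x in range(350,388,6):
        col=np.where(blue[160:220,x])[0]+160;print(x,col.min(),col.max(),col[:-1][np.diff(col)>2],col[1:][np.diff(col)>2])
    cv2.imwrite('pics/w1c.png',cv2.resize(im[125:230,220:400],None,fx=4.4,fy=4.4,interpolation=cv2.INTER_CUBIC))
E
python3 m1.py
```

```text
orange [266 196  18  18 257] [274.6 204.4] [0.52444698 0.09904332 0.103     ]Traceback (most recent call last):
  File "m1.py", line 18, in <module>
    blue,wh=measure(im,c,[(234,143),(315,143),(313,217),(237,218)])
            ~~~~~~~^^^^^^^^^^^^^^^^^^^^^^^^^^^^^^^^^^^^^^^^^^^^^^^^
  File "m1.py", line 12, in measure
    n,l,st,ce=cv2.connectedComponentsWithStats(w);i=min(range(1,n),key=lambda i:np.hypot(*(ce[i]-s))+(st[i,4]<20)*99)
                                                    ~~~^^^^^^^^^^^^^^^^^^^^^^^^^^^^^^^^^^^^^^^^^^^^^^^^^^^^^^^^^^^^^^
ValueError: min() iterable argument is empty
```

```bash
sed -i 's/(0,0,185)/(0,0,150)/' m1.py; python3 m1.py
```

```text
orange [266 196  18  18 257] [274.6 204.4] [0.52444698 0.09904332 0.103     ]
bolt [233.8 142.9] 141 [0.4675 0.0776]
bolt [314.3 142.1] 171 [0.5033 0.1557]
bolt [314.9 220.3] 323 [0.5849 0.1218]
bolt [235. 221.] 332 [0.5467 0.0382]
bolts centre [0.52560007 0.09831363] sides [0.0884 0.086  0.0883 0.0919]
350 171 207 [182] [197]
356 171 207 [182] [197]
362 171 207 [182] [197]
368 171 207 [182] [197]
374 171 207 [182] [197]
380 171 207 [182] [197]
386 171 207 [182] [197]
```

View pics/w1c.png

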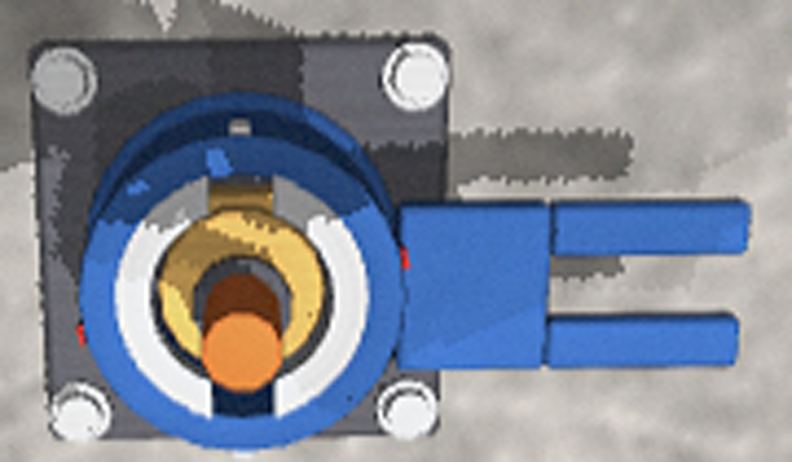

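```bash
cat > m2.py <<'E'
from h import *
c=np.load('c1.npy',allow_pickle=True).item()
n=ray(c,275,192,.062);print('neck',n)
for u in(350,386):
    e=[ray(c,u,v,.056) for v in(170.6,207.6)];print('arm',u,(e[0]+e[1])/2,np.linalg.norm(e[0]-e[1]))
    e=[ray(c,u,v,.056) for v in(182.6,196.6)];print('notch',u,(e[0]+e[1])/2,np.linalg.norm(e[0]-e[1]))
a,b=ray(c,350,189.3,.056),ray(c,386,189.3,.056);d=(b-a)[:2];print('yaw y',np.degrees(np.arctan2(d[1],d[0])))
th=np.arctan2(d[1],d[0]);u=d/np.linalg.norm(d);w=np.array([-u[1],u[0]])
print('lateral offset neck from arm line',(n[:2]-a[:2])@w)
for p in((344.5,189.3),(389,189.3)):print('from neck along arm',(ray(c,*p,.056)-n)[:2]@u)
top=ray(c,275,165.7,.062);bot=ray(c,275,220,.062);print('rim white top/bot',top,bot)
E
python3 m2.py
```

```text
neck [0.52428481 0.09953138 0.062     ]
arm 350 [0.55431594 0.16612842 0.056     ] 0.03709130352139327
notch 350 [0.55452049 0.16604947 0.056     ] 0.014044232070882692
arm 386 [0.56919319 0.19785682 0.056     ] 0.037192535418503016
notch 386 [0.56940087 0.19778453 0.056     ] 0.014082561411096825
yaw y 64.878275626357
lateral offset neck from arm line -0.001211345210362177
from neck along arm 0.06768371426455376
from neck along arm 0.11099616739463923
rim white top/bot [0.50141221 0.11025338 0.062     ] [0.54994411 0.08750305 0.062     ]
```

Neck is at about (0.524, 0.0995) with arm yaw 64.9°, and the arm sizes check out (notch 14 mm, 67.7 and 111 mm from the axis). The TCP is already within 2 mm, so I go down onto the pin.

```bash
python3 -m jog '[{"linear":[0.04,0,0.8],"roll":0},{"linear":[0,0,0.9],"roll":0},{"linear":[0,0,0.8],"roll":0},{"linear":[0,0,0.5],"roll":0},{"linear":[0,0,0.25],"roll":0},{"linear":[0,0,0],"roll":0}]'
python3 -m jog '[{"linear":[0,0,0],"roll":0},{"linear":[0,0,0],"roll":0},{"linear":[0,0,0],"roll":0},{"linear":[0,0,0],"roll":0},{"linear":[0,0,0],"roll":0},{"linear":[0,0,0],"roll":0},{"linear":[0,0,0],"roll":0},{"linear":[0,0,0],"roll":0}]' -1 40
```

```text
time_s: 4.53
position: [0.5236, 0.0995, 0.0717]
tool_rot: [[-0.905, 0.424, -0.004], [0.424, 0.905, 0.0], [0.003, -0.001, -1.0]]
ft_force: [-1.5, 0.4, 0.1]
grip_width: 0.0852
gripper_force: 0.0
time_s: 5.2
position: [0.5247, 0.0995, 0.0739]
tool_rot: [[-0.906, 0.423, 0.001], [0.423, 0.906, -0.0], [-0.001, 0.0, -1.0]]
ft_force: [-1.3, -1.1, 4.9]
grip_width: 0.0151
gripper_force: 39.0
```

```bash
python3 -m jog '[{"linear":[0,0,-0.3],"roll":0},{"linear":[0,0,-0.6],"roll":0},{"linear":[0,0,-0.6],"roll":0},{"linear":[0,0,-0.05],"roll":0},{"linear":[0.03,0.5,0],"roll":0},{"linear":[0,0.7,0],"roll":0},{"linear":[0,0.6,0],"roll":0},{"linear":[0,0.32,0],"roll":0},{"linear":[0,0,0],"roll":0},{"linear":[0,0,0],"roll":0},{"linear":[0,0,0],"roll":0}]'
python3 - <<'E'
from h import *
c=optics.calibration('wrist');im=optics.get_image('wrist')
cv2.imwrite('pics/w2.png',im[:,:,::-1]);np.save('c2.npy',c,allow_pickle=True)
E
```

```text
time_s: 6.12
position: [0.5587, 0.1763, 0.1348]
tool_rot: [[-0.906, 0.423, -0.001], [0.423, 0.906, -0.0], [0.001, -0.001, -1.0]]
ft_force: [0.3, 0.5, -0.9]
grip_width: 0.0144
gripper_force: 39.2
```

View pics/w2.png

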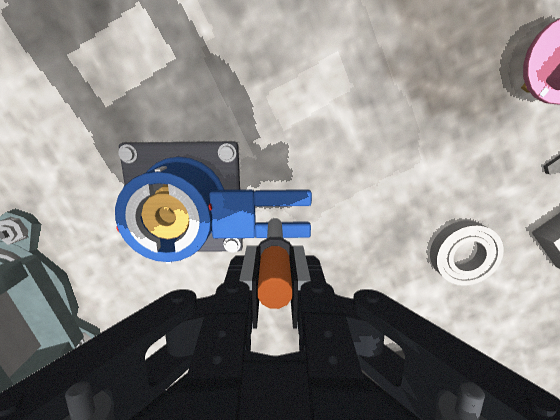

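The wrist view shows the pin held (orange at (275,280), shaft end about (275,222)), arm tines at rows 197 and 229, and the empty neck at about (166,214). I measure the notch against the pin axis, and refine the neck.

Run:
```python
from h import *
c=np.load('c2.npy',allow_pickle=True).item();im=cv2.imread('pics/w2.png');s=env.observe();p=s['position']
print('TCP axis at z .075,.056 px',proj(c,[p[0],p[1],.075]),proj(c,[p[0],p[1],.056]))
hsv=cv2.cvtColor(im,cv2.COLOR_BGR2HSV);blue=cv2.inRange(hsv,(105,100,40),(125,255,255))
for x in(290,296,302,308):
    col=np.where(blue[180:245,x])[0]+180;print(x,col.min(),col.max(),col[:-1][np.diff(col)>2],col[1:][np.diff(col)>2])
cv2.imwrite('pics/w2c.png',cv2.resize(im[145:265,105:320],None,fx=3.7,fy=3.7,interpolation=cv2.INTER_CUBIC))
```

```text
TCP axis at z .075,.056 px [274.8879723  222.55897728] [274.91225489 214.14214371]
290 190 237 [205] [223]
296 190 237 [205] [222]
302 191 236 [205] [222]
308 190 236 [205] [223]
```

View pics/w2c.png

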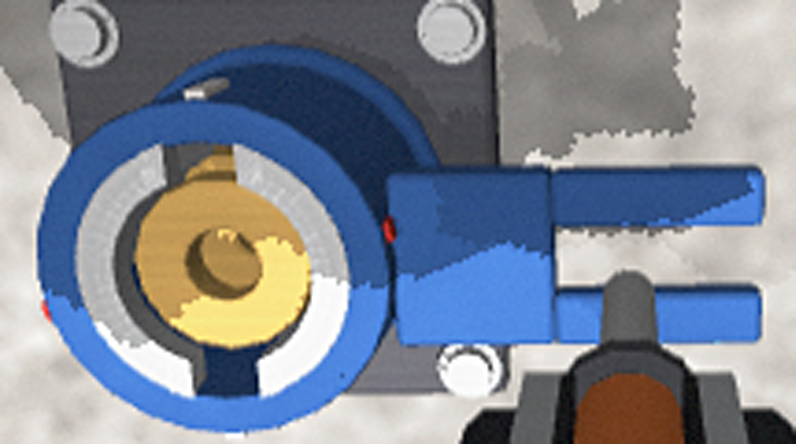

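The pin foot images about 1.2 mm on the tool −x side of the notch's centre line (row 214). I correct by +1 mm and lower, watching the force.

```bash
python3 -m jog '[{"linear":[0.025,0,0],"roll":0},{"linear":[0,0,0.3],"roll":0},{"linear":[0,0,0.2],"roll":0},{"linear":[0,0,0.2],"roll":0},{"linear":[0,0,0],"roll":0},{"linear":[0,0,0],"roll":0}]'
python3 -m jog '[{"linear":[0,0,0.2],"roll":0},{"linear":[0,0,0.2],"roll":0},{"linear":[0,0,0.2],"roll":0},{"linear":[0,0,0.2],"roll":0},{"linear":[0,0,0.15],"roll":0},{"linear":[0,0,0],"roll":0},{"linear":[0,0,0],"roll":0}]'
```

```text
time_s: 6.67
position: [0.5581, 0.177, 0.107]
tool_rot: [[-0.906, 0.423, -0.001], [0.423, 0.906, -0.0], [0.001, -0.001, -1.0]]
ft_force: [0.0, 0.4, -0.8]
grip_width: 0.0152
gripper_force: 39.3
time_s: 7.25
position: [0.5582, 0.1772, 0.0689]
tool_rot: [[-0.906, 0.423, -0.001], [0.423, 0.906, -0.0], [0.001, -0.0, -1.0]]
ft_force: [0.2, 0.4, -0.6]
grip_width: 0.0147
gripper_force: 39.3
```

```bash
python3 -m jog '[{"linear":[0,0,0.05],"roll":0},{"linear":[0,0,0.03],"roll":0},{"linear":[0,0,0],"roll":0},{"linear":[0,0,0],"roll":0}]'
python3 -m jog '[{"linear":[0,0,0],"roll":0},{"linear":[0,0,0],"roll":0},{"linear":[0,0,0],"roll":0},{"linear":[0,0,0],"roll":0},{"linear":[0,0,0],"roll":0}]' -0.1 40
python3 -m jog '[{"linear":[0,0,-0.3],"roll":0},{"linear":[0,0,-0.6],"roll":0},{"linear":[0,0,-0.8],"roll":0},{"linear":[0,0,-0.8],"roll":0},{"linear":[0,0,-0.6],"roll":0},{"linear":[0,-0.5,0],"roll":0},{"linear":[0,-0.5,0],"roll":0},{"linear":[0,-0.4,0],"roll":0},{"linear":[0,0,0],"roll":0},{"linear":[0,0,0],"roll":0},{"linear":[0,0,0],"roll":0}]' 1
python3 - <<'E'
from h import *
c=optics.calibration('wrist');im=optics.get_image('wrist')
cv2.imwrite('pics/w3.png',im[:,:,::-1]);np.save('c3.npy',c,allow_pickle=True)
cv2.imwrite('pics/w3c.png',cv2.resize(im[110:290,160:420],None,fx=3,fy=3,interpolation=cv2.INTER_CUBIC))
E
```

```text
time_s: 7.58
position: [0.5583, 0.1773, 0.0663]
tool_rot: [[-0.906, 0.423, 0.0], [0.423, 0.906, 0.0], [-0.0, 0.0, -1.0]]
ft_force: [-0.0, 0.5, -0.0]
grip_width: 0.0145
gripper_force: 39.3
time_s: 8.0
position: [0.5583, 0.1773, 0.0662]
tool_rot: [[-0.906, 0.423, 0.0], [0.423, 0.906, 0.0], [-0.0, 0.0, -1.0]]
ft_force: [0.7, -0.7, 0.6]
grip_width: 0.0384
gripper_force: 0.0
time_s: 8.92
position: [0.5349, 0.1269, 0.1902]
tool_rot: [[-0.906, 0.423, 0.0], [0.423, 0.906, 0.0], [-0.0, 0.0, -1.0]]
ft_force: [0.1, -0.5, 0.5]
grip_width: 0.0854
gripper_force: 0.0
```

View pics/w3c.png

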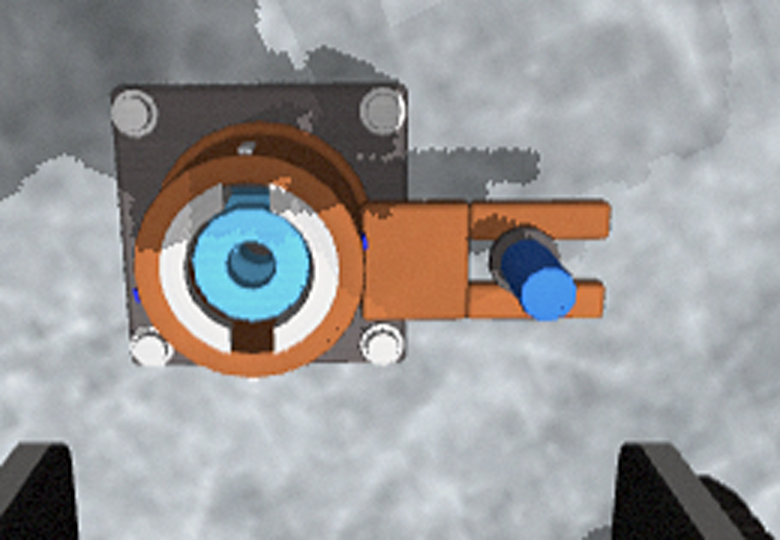

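The pin hangs in the notch with its collar on the arm (the crop has red and blue swapped). The pin top is at crop (548,293) and the neck ring centre at crop (250,269). I use the pin as a camera check and refine the neck position, then go above the cap.

```bash
python3 - <<'E'
from h import *
c=np.load('c3.npy',allow_pickle=True).item()
im=cv2.imread('pics/w3.png');hsv=cv2.cvtColor(im,cv2.COLOR_BGR2HSV)
org=cv2.inRange(hsv,(5,150,170),(20,255,255));n,l,st,ce=cv2.connectedComponentsWithStats(org)
i=1+np.argmax(st[1:,4]);print('pin top',st[i],ce[i],ray(c,*ce[i],.095))
print('neck',ray(c,242.9,199.5,.062))
blue=cv2.inRange(hsv,(105,100,40),(125,255,255))
for x in(352,358):
    col=np.where(blue[170:225,x])[0]+170;m=(col.min()+col.max())/2;print('arm line',x,ray(c,x,m,.056))
E
python3 -m jog '[{"linear":[0.5,0.5,0],"roll":0},{"linear":[0.63,0.69,0],"roll":0},{"linear":[0.63,0.69,0],"roll":0},{"linear":[0.63,0.69,0],"roll":0},{"linear":[0.63,0.69,0],"roll":0},{"linear":[0.63,0.69,0],"roll":0},{"linear":[0.63,0.69,0],"roll":0},{"linear":[0.61,0.69,0],"roll":-0.5},{"linear":[0,0,0],"roll":-1},{"linear":[0,0,0],"roll":-1},{"linear":[0,0,0],"roll":-1},{"linear":[0,0,0],"roll":-1}]'
python3 -m jog '[{"linear":[0,0,0],"roll":0},{"linear":[0,0,0],"roll":0}]'
python3 - <<'E'
from h import *
c=optics.calibration('wrist');im=optics.get_image('wrist')[:,:,::-1]
cv2.imwrite('pics/w4.png',im);np.save('c4.npy',c,allow_pickle=True)
E
```

```text
pin top [334 199  18  18 252] [342.37698413 207.53174603] [0.55802466 0.1767114  0.095     ]
neck [0.52455082 0.09930891 0.062     ]
arm line 352 [0.56588311 0.19215605 0.056     ]
arm line 358 [0.56825495 0.19724727 0.056     ]
time_s: 9.97
position: [0.4471, 0.4036, 0.1897]
tool_rot: [[-0.999, 0.038, -0.0], [0.038, 0.999, -0.0], [0.0, -0.0, -1.0]]
ft_force: [-0.4, -0.4, -0.8]
grip_width: 0.0854
gripper_force: 0.0
time_s: 10.13
position: [0.4474, 0.4031, 0.1899]
tool_rot: [[-0.999, 0.046, -0.0], [0.046, 0.999, -0.0], [0.0, -0.0, -1.0]]
ft_force: [-0.1, 0.5, 0.9]
grip_width: 0.0852
gripper_force: 0.0
```

View pics/w4.png

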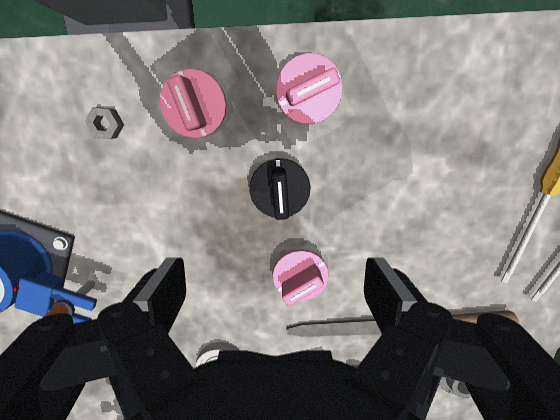

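The black cap is at (280,188) with its white bar line nearly vertical, and pink look-alikes at (192,103), (310,88) and (300,278). None of the pink ones lie along the closing line. The pin check agrees with the TCP to 0.7 mm. Next I measure the cap.

Run:
```python
from h import *
c=np.load('c4.npy',allow_pickle=True).item();im=cv2.imread('pics/w4.png')
roi=im[150:225,240:320];g=cv2.cvtColor(roi,cv2.COLOR_BGR2GRAY)
dark=(g<75).astype(np.uint8);dark=cv2.morphologyEx(dark,cv2.MORPH_CLOSE,np.ones((9,9)))
n,l,st,ce=cv2.connectedComponentsWithStats(dark);i=1+np.argmax(st[1:,4]);print('dark',st[i],ce[i]+[240,150],ray(c,*(ce[i]+[240,150]),.024))
w=((g>130)&(cv2.erode(dark,np.ones((5,5)))>0)).astype(np.uint8);n,l,st,ce=cv2.connectedComponentsWithStats(w)
for i in range(1,n):
    if st[i,4]>5:
        ys,xs=np.where(l==i);p=np.c_[xs,ys]+[240,150];P=np.array([ray(c,u,v,.056)[:2] for u,v in p]);m=P.mean(0);v=np.linalg.svd(P-m)[2][0];L=(P-m)@v
        print(st[i],ce[i]+[240,150],m,np.degrees(np.arctan2(v[1],v[0])),np.ptp(L))
```

```text
dark [   7    8   63   62 2896] [279.19544199 187.72928177] [0.447368   0.40736608 0.024     ]
[36 10  4  6 23] [277.56521739 162.60869565] [0.41646737 0.40671837] -8.45396487534263 0.004788712017983483
[ 38  32   5  31 106] [280.06603774 196.78301887] [0.44864594 0.40769793] 1.7935234093203536 0.029278058813251368
```

```bash
python3 -m jog '[{"linear":[-0.01,0.12,0.5],"roll":-0.84},{"linear":[0,0,0.8],"roll":0},{"linear":[0,0,0.9],"roll":0},{"linear":[0,0,0.8],"roll":0},{"linear":[0,0,0.6],"roll":0},{"linear":[0,0,0.3],"roll":0},{"linear":[0,0,0.12],"roll":0},{"linear":[0,0,0],"roll":0},{"linear":[0,0,0],"roll":0}]'
python3 -m jog '[{"linear":[0,0,0],"roll":0},{"linear":[0,0,0],"roll":0},{"linear":[0,0,0],"roll":0},{"linear":[0,0,0],"roll":0},{"linear":[0,0,0],"roll":0},{"linear":[0,0,0],"roll":0},{"linear":[0,0,0],"roll":0},{"linear":[0,0,0],"roll":0},{"linear":[0,0,0],"roll":0}]' -1 80
```

```text
time_s: 10.93
position: [0.4486, 0.4076, 0.0301]
tool_rot: [[-1.0, -0.028, 0.001], [-0.028, 1.0, 0.001], [-0.001, 0.001, -1.0]]
ft_force: [0.3, -0.2, -0.0]
grip_width: 0.0853
gripper_force: 0.0
time_s: 11.68
position: [0.4483, 0.4073, 0.0296]
tool_rot: [[-1.0, -0.029, 0.0], [-0.029, 1.0, 0.0], [-0.0, 0.0, -1.0]]
ft_force: [-0.9, 0.4, 3.4]
grip_width: 0.0125
gripper_force: 78.0
```

```bash
python3 -m jog '[{"linear":[0,0,-0.5],"roll":0},{"linear":[0,0,-0.8],"roll":0},{"linear":[0,0,-0.9],"roll":0},{"linear":[0,0,-0.8],"roll":0},{"linear":[-0.1,-0.5,0],"roll":0},{"linear":[-0.2,-0.85,0],"roll":0},{"linear":[-0.2,-0.85,0],"roll":0},{"linear":[-0.2,-0.85,0],"roll":0},{"linear":[-0.2,-0.85,0],"roll":0},{"linear":[-0.2,-0.85,0],"roll":0},{"linear":[-0.2,-0.85,0],"roll":0},{"linear":[-0.2,-0.85,0],"roll":0}]'
python3 -m jog '[{"linear":[-0.2,-0.85,0],"roll":0},{"linear":[-0.18,-0.445,0],"roll":0},{"linear":[0,0,0],"roll":1},{"linear":[0,0,0],"roll":1},{"linear":[0,0,0],"roll":1},{"linear":[0,0,0],"roll":1},{"linear":[0,0,0],"roll":1},{"linear":[0,0,0],"roll":0.35},{"linear":[0,0,0],"roll":0},{"linear":[0,0,0],"roll":0},{"linear":[0,0,0],"roll":0}]'
python3 - <<'E'
from h import *
c=optics.calibration('wrist');im=optics.get_image('wrist')[:,:,::-1];s=env.observe();print(s['q'][5],s['position'],np.degrees(np.arctan2(s['tool_rot'][1][0],s['tool_rot'][0][0])))
cv2.imwrite('pics/w5.png',im);np.save('c5.npy',c,allow_pickle=True)
E
```

```text
time_s: 12.68
position: [0.5156, 0.1494, 0.149]
tool_rot: [[-1.0, -0.029, -0.001], [-0.029, 1.0, -0.0], [0.001, -0.0, -1.0]]
ft_force: [1.3, -0.5, -2.3]
grip_width: 0.0129
gripper_force: 78.2
time_s: 13.6
position: [0.5323, 0.0998, 0.1491]
tool_rot: [[-0.906, 0.423, -0.0], [0.423, 0.906, 0.0], [0.0, -0.0, -1.0]]
ft_force: [-0.7, 0.4, -1.0]
grip_width: 0.0127
gripper_force: 78.3
-66.88702163607087 [0.53227902 0.0997453  0.14920722] 154.9701636689971
```

View pics/w5.png

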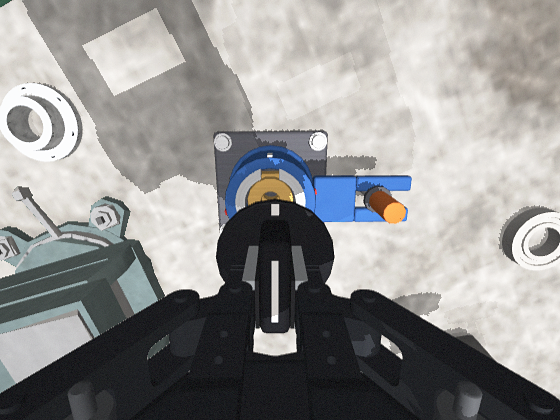

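The cap is held over the pot, 8 mm too far along my x sum. Before correcting, I check how the cap sits in the gripper: flange top edge at about (275,199), sides at columns 217 and 333.

Run:
```python
from h import *
c=np.load('c5.npy',allow_pickle=True).item();im=cv2.imread('pics/w5.png')
g=cv2.cvtColor(im,cv2.COLOR_BGR2GRAY)
p=np.array([.5323,.0998,0]);x=np.array([-.906,.423,0]);y=np.array([.423,.906,0]);zt=np.array([0,0,1])
for z in(.1434,.1374):print(z,'front',proj(c,p+.032*x+z*zt),'L',proj(c,p-.032*y+z*zt),'R',proj(c,p+.032*y+z*zt))
print('lug mark',proj(c,p+.028*x+.1434*zt))
print(g[192:206,260],g[192:206,290]); print(g[244,210:222],g[244,328:340])
```

```text
0.1434 front [275.18582877 198.64319206] L [215.05920762 256.50797629] R [335.16202984 256.68075846]
0.1374 front [275.17855327 195.61672214] L [217.10552134 251.67032727] R [333.106173   251.83503875]
lug mark [275.17411075 206.26138727]
[147 145 149 149 153 153 153 140 104  41  19  26  40  26] [149 232 175 140 232 237 237 175 153  71   9  24  39  33]
[218 218 219 224 230 236 251  74  25  26  23  27] [ 34  28  26  27  15 238 225 225 226 230 236 239]
```

```bash
python3 -m jog '[{"linear":[0.178,-0.083,0],"roll":0},{"linear":[0,0,0.4],"roll":0},{"linear":[0,0,0.5],"roll":0},{"linear":[0,0,0.3],"roll":0},{"linear":[0,0,0.1],"roll":0},{"linear":[0,0,0],"roll":0},{"linear":[0,0,0],"roll":0}]'
python3 -m jog '[{"linear":[0,0,0.1],"roll":0},{"linear":[0,0,0.1],"roll":0},{"linear":[0,0,0.1],"roll":0},{"linear":[0,0,0],"roll":0},{"linear":[0,0,0],"roll":0}]'
```

```text
time_s: 14.23
position: [0.5246, 0.0998, 0.0979]
tool_rot: [[-0.906, 0.424, 0.001], [0.424, 0.906, 0.0], [-0.001, 0.0, -1.0]]
ft_force: [0.4, -0.3, -0.6]
grip_width: 0.0128
gripper_force: 78.3
time_s: 14.65
position: [0.5246, 0.0998, 0.0854]
tool_rot: [[-0.906, 0.424, 0.0], [0.424, 0.906, -0.0], [-0.0, 0.0, -1.0]]
ft_force: [-0.7, 0.3, 2.5]
grip_width: 0.0132
gripper_force: 78.7
```

The lugs are in the slots, with the cap origin at about 56 mm and no side force. I continue down.

```bash
python3 -m jog '[{"linear":[0,0,0.1],"roll":0},{"linear":[0,0,0.1],"roll":0},{"linear":[0,0,0.07],"roll":0},{"linear":[0,0,0],"roll":0},{"linear":[0,0,0],"roll":0}]'
python3 -m jog '[{"linear":[0,0,0.04],"roll":0},{"linear":[0,0,0],"roll":0},{"linear":[0,0,0],"roll":0}]'
```

```text
time_s: 15.07
position: [0.5248, 0.0998, 0.0747]
tool_rot: [[-0.906, 0.424, 0.001], [0.424, 0.906, 0.0], [-0.001, 0.0, -1.0]]
ft_force: [-0.5, 0.2, 4.6]
grip_width: 0.0124
gripper_force: 79.2
time_s: 15.32
position: [0.5248, 0.0998, 0.0735]
tool_rot: [[-0.906, 0.424, 0.001], [0.424, 0.906, -0.0], [-0.001, 0.0, -1.0]]
ft_force: [-1.4, -0.4, 8.1]
grip_width: 0.0124
gripper_force: 79.4
```

```bash
python3 -m jog '[{"linear":[0,0,0],"roll":0.5},{"linear":[0,0,0],"roll":0.7},{"linear":[0,0,0],"roll":0.8},{"linear":[0,0,0],"roll":0.8},{"linear":[0,0,0],"roll":0.8},{"linear":[0,0,0],"roll":0.8},{"linear":[0,0,0],"roll":0.8},{"linear":[0,0,0],"roll":0.8}]'
python3 -m jog '[{"linear":[0,0,0],"roll":0.8},{"linear":[0,0,0],"roll":0.8},{"linear":[0,0,0],"roll":0.8},{"linear":[0,0,0],"roll":0.8},{"linear":[0,0,0],"roll":0.8},{"linear":[0,0,0],"roll":0.8},{"linear":[0,0,0],"roll":0.8},{"linear":[0,0,0],"roll":0.8},{"linear":[0,0,0],"roll":0.8},{"linear":[0,0,0],"roll":0},{"linear":[0,0,0],"roll":0}]'
python3 - <<'E'
from h import *
s=env.observe();print(s['wrist_torque'],np.degrees(np.arctan2(s['tool_rot'][1][0],s['tool_rot'][0][0])),s['position'])
E
```

```text
time_s: 15.98
position: [0.5251, 0.0995, 0.0736]
tool_rot: [[-0.57, 0.822, 0.002], [0.822, 0.57, -0.001], [-0.001, 0.001, -1.0]]
ft_force: [-1.1, -2.3, 7.5]
grip_width: 0.0126
gripper_force: 79.5
time_s: 16.9
position: [0.525, 0.0996, 0.0736]
tool_rot: [[0.019, 1.0, 0.002], [1.0, -0.019, -0.0], [-0.0, 0.002, -1.0]]
ft_force: [-0.3, -1.0, 7.0]
grip_width: 0.0127
gripper_force: 79.6
[-0.10301866  0.12702746 -0.00398184] 88.8949658167985 [0.5250162  0.09961313 0.07357407]
```

```bash
cat > t.py <<'E'
from h import *
s=env.observe();print(np.round(s['wrist_torque'],3),np.degrees(np.arctan2(s['tool_rot'][1][0],s['tool_rot'][0][0])).round(2))
E
python3 -m jog '[{"linear":[0,0,0],"roll":0.6},{"linear":[0,0,0],"roll":0.6},{"linear":[0,0,0],"roll":0.4},{"linear":[0,0,0],"roll":0.3},{"linear":[0,0,0],"roll":0},{"linear":[0,0,0],"roll":0}]'
python3 t.py
python3 -m jog '[{"linear":[0,0,0],"roll":0.2},{"linear":[0,0,0],"roll":0.2},{"linear":[0,0,0],"roll":0},{"linear":[0,0,0],"roll":0}]' | sed -n 2,4p
python3 t.py
```

```text
time_s: 17.4
position: [0.525, 0.0996, 0.0736]
tool_rot: [[0.184, 0.983, 0.001], [0.983, -0.184, -0.0], [-0.0, 0.001, -1.0]]
ft_force: [-0.8, -0.7, 7.3]
grip_width: 0.0125
gripper_force: 79.6
[-0.195  0.117 -0.079] 79.41
position: [0.5248, 0.0996, 0.0735]
tool_rot: [[0.218, 0.976, 0.001], [0.976, -0.218, -0.0], [-0.0, 0.001, -1.0]]
ft_force: [-0.7, -0.6, 7.9]
[-0.089  0.271  0.016] 77.43
```

```bash
python3 -m jog '[{"linear":[0,0,0],"roll":0.3},{"linear":[0,0,0],"roll":0.1},{"linear":[0,0,0],"roll":0},{"linear":[0,0,0],"roll":0}]' | sed -n 2,4p
python3 t.py
python3 -m jog '[{"linear":[0,0,0],"roll":0.3},{"linear":[0,0,0],"roll":0.1},{"linear":[0,0,0],"roll":0},{"linear":[0,0,0],"roll":0}]' | sed -n 2,4p
python3 t.py
```

```text
position: [0.5248, 0.0997, 0.0736]
tool_rot: [[0.25, 0.968, 0.001], [0.968, -0.25, -0.001], [-0.0, 0.001, -1.0]]
ft_force: [-1.2, -1.3, 8.4]
[-0.046  0.29   0.571] 75.5
position: [0.5248, 0.0996, 0.0736]
tool_rot: [[0.283, 0.959, 0.001], [0.959, -0.283, -0.001], [-0.001, 0.001, -1.0]]
ft_force: [-0.4, -0.9, 8.2]
[-0.04   0.251  1.231] 73.59
```

The stop is felt: torque rose to 1.2 N m past a yaw of about 77°. I press down until the rim is hard.

```bash
python3 -m jog '[{"linear":[0,0,0.02],"roll":0},{"linear":[0,0,0],"roll":0},{"linear":[0,0,0],"roll":0}]' | sed -n 2,4p
python3 -m jog '[{"linear":[0,0,0.02],"roll":0},{"linear":[0,0,0],"roll":0},{"linear":[0,0,0],"roll":0}]' | sed -n 2,4p
python3 t.py
```

```text
position: [0.5248, 0.0997, 0.0735]
tool_rot: [[0.282, 0.959, 0.002], [0.959, -0.282, -0.001], [-0.001, 0.002, -1.0]]
ft_force: [-2.5, -1.7, 14.7]
position: [0.5248, 0.0996, 0.0735]
tool_rot: [[0.282, 0.959, 0.002], [0.959, -0.282, -0.001], [-0.001, 0.003, -1.0]]
ft_force: [-6.4, -0.7, 22.9]
[-0.079  1.219  1.276] 73.6
```

```bash
python3 -m jog '[{"linear":[0,0,-0.008],"roll":0},{"linear":[0,0,0],"roll":0},{"linear":[0,0,0],"roll":0},{"linear":[0,0,0],"roll":0},{"linear":[0,0,0],"roll":0},{"linear":[0,0,0],"roll":0}]'
python3 t.py
python3 - <<'E'
from h import *
c=optics.calibration('scene');b=cv2.cvtColor(optics.get_image('scene')[:,:,::-1].copy(),cv2.COLOR_BGR2HSV)
org=cv2.inRange(b,(5,150,120),(20,255,255));n,l,st,ce=cv2.connectedComponentsWithStats(org)
print('expected parked pin grip px',proj(c,[.5583,.1773,.078]),[(ce[i].round(1),st[i,4]) for i in range(1,n) if st[i,4]>30])
E
```

```text
time_s: 19.4
position: [0.5248, 0.0996, 0.0735]
tool_rot: [[0.282, 0.959, 0.002], [0.959, -0.282, -0.001], [-0.001, 0.002, -1.0]]
ft_force: [-4.8, -2.0, 20.0]
grip_width: 0.0124
gripper_force: 83.1
[0.007 1.034 1.233] 73.6
expected parked pin grip px [285.33668319 199.22510302] [(array([376.8, 317.5]), np.int32(61)), (array([312.2, 355.4]), np.int32(101))]
```

Run:
```python
from h import *
for n_,z in(('wrist',.095),('top',.095),('scene',.078)):
    c=optics.calibration(n_);im=optics.get_image(n_)[:,:,::-1].copy();b=cv2.cvtColor(im,cv2.COLOR_BGR2HSV)
    e=proj(c,[.5583,.1773,z]);org=cv2.inRange(b,(3,110,60),(24,255,255));n,l,st,ce=cv2.connectedComponentsWithStats(org)
    print(n_,e.round(1),[(ce[i].round(1),st[i].tolist(),ray(c,*ce[i],z).round(4)) for i in range(1,n) if st[i,4]>15 and np.hypot(*(ce[i]-e))<60])
    if n_=='scene': x,y=e.astype(int);print(im[y-4:y+5:4,x-4:x+5:4].tolist())
```

```text
wrist [301.4  82.2] [(array([301.5,  84.6]), [280, 61, 44, 47, 1557], array([0.5581, 0.1765, 0.095 ]))]
top [281.1 205.2] [(array([280.7, 205.8]), [278, 203, 6, 7, 31], array([0.5566, 0.1784, 0.095 ]))]
scene [285.3 199.2] [(array([284.6, 198.9]), [282, 192, 6, 15, 84], array([0.5604, 0.178 , 0.078 ]))]
[[[101, 115, 130], [21, 74, 153], [125, 133, 136]], [[100, 113, 128], [30, 62, 122], [123, 133, 136]], [[120, 124, 129], [29, 61, 121], [133, 125, 126]]]
```

All three cameras see the pin still upright in the notch. The cap is at its stop, pressed on the rim with about 20 N. I hand in the job.

```bash
python3 -c "
from rig import env
print(env.close_job())"
```

```text
the job is handed in; nothing more can be done
None
```

The job is handed in at about 20 s: the pin hangs in the notch, and the cap is turned to its stop and held down on the rim with about 20 N. The cap's seating is judged from force and height only, since all ten picture views were used.

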